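# Free the lift battery from an upturned work chair and put it on charge

## Robot

A 6-joint arm with a two-finger parallel gripper is mounted at the origin on the work surface. World frame = base frame: x ahead of the robot, y to its left, z up, the work surface at z = 0. Lengths are in mm, angles in rad, forces in N, time in s.
With the tool pointing down it reaches from about 275 to 750 mm from the base axis. Payload 10.2 kg.
Tool frame: the origin (TCP) lies midway between the tips of the shut fingers; the grasp point (between the pads) lies 19 mm behind it; z points along the fingers, y is the direction in which the jaws open and shut (so a half turn about z gives the same grasp; the last joint's range is limited). The gripper opens to 85 mm and grips with 20 to 120 N. Pads are 22 mm wide; open, the fingers measure 114 mm over their backs; the gripper's body (76 mm by 85 mm) begins 54 mm behind the grasp point. The pads swing forward as they close: fully open they stand 13 mm farther back than shut.
Start: joints at [-1.546, 0.313, 1.498, -0, 1.331, -0.223], TCP at [128.754, -508.973, 231.294] pointing down, gripper open.
Joint ranges: [-2.94, 2.94], [-0.97, 2.17], [0.19, 2.56], [-1.23, 4.37], [0.02, 3.11], [-2.88, 2.88]. Speed limits (rad/s): [2.39, 2.39, 3.01, 3.14, 3.14, 3.14].

## Interface

Orientations are given as a unit quaternion [w, x, y, z].
In Python, from rig import sense, optics, ctrl gives the robot as it stands.
- The arm moves only by the tool play_rows, never from a script. Its argument "plan" is a list of rows, each a list of 7 numbers: the shift along the world's x, y, z in mm, then the turn, a rotation vector about the world's x, y, z in rad, then the opening, from -1 (shut) to 1 (fully open), so that 0 is half open. A call has 1 to 5 rows; each row shifts and turns the pose as measured when the row begins; what a row does not reach is not made up. A row lasts 1/12 s, in which the tool goes at most 41.7 mm and 7.16 degrees, less where a joint would pass 70% of its speed; a pose out of reach is approached as far as the arm can. A call is refused whole if a number of a shift passes 41.7 or a number of a turn 0.125, either way. A call with a gripper value outside its range is refused whole. The fingers move at their own pace and stop on an object; "grip_force" is the grip in N (left out, the last holds). Time passes only in rows, so rows that do not move let the fingers close. It gives the time, the measured TCP pose, the force and the opening at its end, in the units of the state.
- sense(): the state, without advancing time (a new reading comes with each control period).
- optics.capture(name): name is "side" or "top"; returns a dict with "img" (420x560x3 uint8, blue, green, red), "fx", "fy", "cx", "cy" (pixels), "world_to_cam" (4x4, takes a point from world to camera coordinates). Camera axes: x right, y up, looking along -z (the intrinsics and any distortion apply to the point x, -y, -z); pixel columns grow to the right and rows downward; lengths in mm; the calibration is good to about 2 mm. A picture is of the moment at which its call begins. There is no depth.
- ctrl.finish_job(): hands the job in, once; it reports no verdict.
The state is a dict: "time_s": time; "joints": joint angles; "dq": joint speeds; "tau": joint torques, N m; "eef_pos": TCP position; "ee_rot": TCP orientation; "force": force on the tool from outside, world axes, zero at the start; "wrist_torque": the same for the moment, N m; "grip_width": opening from 0.0 (shut) to 1.0 (fully open).
Only numpy, scipy, OpenCV 4.12 (cv2) and the standard library are available. Lean on these libraries where they do the work, as an engineer would, in place of code of your own. Each camera call takes 0.05 s, during which the arm holds its last target. There are 200 camera calls.

## Task

The upturned work chair's battery pack is flat: squeeze its two orange side buttons together to free the latch, and slide the pack straight out of its dock on the seat's upturned underside. Then lay it gently, right way up, in the bench charger and slide it contact end first all the way home against the charger's contacts. Leave the other things on the bench and seat where they are.

Things in the scene. Friction and masses are not known exactly. Their poses are not given: they have to be found in the camera images.
- pack: Grey battery pack with orange side buttons: box 130 (own x) x 42 (own y) x 50 mm high, 0.35 to 0.6 kg. Origin: centre of its underside; z up, +x towards the contact end (three brass strips on the end face). At the start it lies level, latched in the dock. It may be drawn and carried by its squeezed buttons.
- squeeze_point (a point): Point midway between the pack's two buttons (pack x = -22 mm, 30 mm above its underside); axes of the pack. The button pads are 24 mm long and 24 mm high, centred here at own +y and -y; each stands 8 mm out of the pack's side: 58 mm over both, 44 mm with both fully pressed. Fingers close along own y.
- pack_nose (a point): Middle of the lower edge of the pack's contact end face (65 mm along +x from the pack's origin); axes of the pack.
- button_left (a joint): Spring button on the pack's +y side, travel in m: 0 out, 0.007 fully in (3 N to start, 8 N fully in). One piece with a latch tooth (pack x = 22 to 32 mm, 6 mm proud, hidden in the dock) that catches in a window of the dock; the tooth is clear at 0.004 to 0.006, depending on side play, so press fully.
- button_right (a joint): The same for the button on the pack's -y side. Both must be in at once to free the pack.
- dock: Black battery dock fixed on the upturned seat: 6 mm base plate (x = -69 to 81 mm, 62 mm wide) under the pack. Origin under the middle of the pack at home, 77 mm above the bench; z up, +x the push-in direction. The pack at home has its origin at (0, 0, 6 mm) and the same axes. It comes out along -x.
- dock_mouth (a point): Mouth of the dock's sleeve (dock x = 10 mm), at base plate top; axes of the dock. The sleeve runs 71 mm in +x from here, is 62 mm wide outside and its roof is 59 mm above this point; it holds the pack's front half with 2 mm play at each side and 3 mm above, so no lifting. Latched pack: 2 mm slack. The pack is clear of it after 55 mm of travel. The buttons are outside it.
- charger: Light grey bench charger, 200 x 104 mm, fixed, one open bay. Origin on the bench under its middle; z up, +x the push-in direction. Flat bed 22 mm above the bench from x = -102 mm to the contact face at x = 60 mm. Behind that a tower, top 90 mm above the bench. No latch here.
- charger_stop (a point): Middle of the charger's contact face at bed level; axes of the charger. The pack is home when its nose point lies here. A hood reaches 19 mm back (-x) from this face, its underside 56 mm above the bed: the last 19 mm must be slid in. Guide strips 8 mm high, 48 mm apart, run back 46 mm, then flare to about 62 mm apart 63 mm back.
- spray_can: blue spray can, 66 mm diameter, 190 mm tall, standing on the bench; origin at the centre of its underside
- threadlock: small blue bottle with a red cap, 30 mm diameter, 85 mm tall, standing on the bench; origin at the centre of its underside
- tape_roll: yellow ring, a roll of tape lying flat, 90 mm diameter, 25 mm high; origin at the centre of its underside
- spanner: steel combination spanner, 190 mm long, lying flat on the bench along its own x; origin under its middle
- bolt_tray: open red plastic tray with bolts, 130 x 90 x 35 mm; origin at the centre of its underside
- white_bracket: white plastic armrest bracket, 170 x 35 mm, up to 40 mm high, lying on the bench; origin at the centre of its underside
- screwdriver: screwdriver, 170 mm long, lying on the seat's plywood base beside the dock; along its own x
Not all that is in view belongs to the job. What is shaped like the pack but brown is not meant.

How it is judged (in metres and radians):
On the way, in this order (a step that is already met when the one before it is completed fails the run):
1. both side buttons are pressed in together (each over 3 mm) while the pack is still home in the dock (within 6 mm) (value of joint each of button_left, button_right above 0.003 m and x of pack in the frame of dock above -0.006 m), for 0.1 s.
2. the pack has been slid out of the dock, its contact end clear of the sleeve (at least 60 mm along) (x of pack in the frame of dock below -0.06 m), for 0.1 s.
At the end, for the whole second after the job is handed in: The pack lies at rest right way up on the charger's bed between the guides, its contact end within 4 mm of the charger's contact face, within 5 mm of the middle and within 0.12 rad of straight, and both buttons have sprung out again (under 1.5 mm) (x of pack_nose in the frame of charger_stop between -0.004 and 0.004 m and y of pack_nose in the frame of charger_stop between -0.005 and 0.005 m and z of pack_nose in the frame of charger_stop between -0.004 and 0.004 m and angle between the x axis of pack and the x axis of charger, either way round below 0.12 rad and angle between pack's own z axis and vertical below 0.08 rad and value of joint each of button_left, button_right below 0.0015 m and linear speed of pack below 0.01 m/s); the robot touches nothing.
It fails at once if another loose thing on the bench or seat is moved by more than 25 mm (distance of any of spray_can, threadlock, tape_roll, spanner, bolt_tray, white_bracket, screwdriver from where it was at the start of the episode above 0.025 m).
It fails at once if the pack is dropped onto or rammed into the charger (contact force over 60 N) (contact force between pack and charger above 60 N).
It also fails if it takes over 67 s, if anything falls off the work surface, if the arm or the gripper's body presses on something with over 40 N, if the wrist force passes 120 N, or if a joint passes its speed limit or range.

## Working session

There is one attempt and no reset: what is moved stays moved. The work goes in short steps, Python scripts to look and compute and a tool call to move; the robot and the scene stay as the last step left them, time stands still between calls to the robot, and variables do not carry over. Pictures are saved under pics/ and viewed, about 8 in all and at most 12, crops included, and the job is handed in when it is done.

Besides the shell and the picture viewer there is one more tool, called in YAML: its name, and indented under it one key for each argument. play_rows: Moves the arm, as the interface text tells. Its arguments: {"type":"object","properties":{"plan":{"type":"array"},"grip_force":{"type":"number"}},"required":["plan"]}

```bash
mkdir -p pics; ls; python3 - <<'E'
from rig import sense, optics
import cv2,json,numpy as np
for n in("side","top"):
    d=optics.capture(n); cv2.imwrite(f"pics/{n}0.png",d["img"]); np.save(f"pics/{n}0.npy",d,allow_pickle=True)
    print(n,{k:(np.round(v,3).tolist()) for k,v in d.items() if k!="img"})
s=sense(); print(s)
E
```

```text
pics
side {'fx': 466.51, 'fy': 466.51, 'cx': 271.668, 'cy': 219.552, 'world_to_cam': [[0.999, -0.04, 0.022, -551.038], [0.0, 0.487, 0.873, -24.621], [-0.046, -0.872, 0.486, -1330.737], [0.0, 0.0, 0.0, 1.0]]}
top {'fx': 387.539, 'fy': 387.539, 'cx': 280.731, 'cy': 201.627, 'world_to_cam': [[0.002, -1.0, -0.022, -143.722], [0.993, -0.0, 0.114, -584.133], [-0.114, -0.022, 0.993, -1074.308], [0.0, 0.0, 0.0, 1.0]]}
{'time_s': 0.1, 'joints': array([-1.54636792e+00,  3.13390922e-01,  1.49835553e+00,  8.91688914e-06,
        1.33099612e+00, -2.23436642e-01]), 'dq': array([-0.00041844, -0.00242963, -0.00135615, -0.00058924, -0.0007222 ,
       -0.00068224]), 'tau': array([ 2.67442192e-03, -4.12901509e+01, -2.60141766e+01, -2.59309672e-04,
        3.01016255e-03, -1.95884567e-06]), 'eef_pos': array([ 128.76686353, -508.73025652,  230.79600271]), 'ee_rot': array([-5.71686024e-04,  9.92330156e-01,  1.23614442e-01,  6.14253856e-05]), 'force': array([-0.10401357, -0.41653509, -0.10117586]), 'wrist_torque': array([0.0243966 , 0.02126233, 0.00876163]), 'grip_width': 0.9962912078937959}
```

View pics/side0.png

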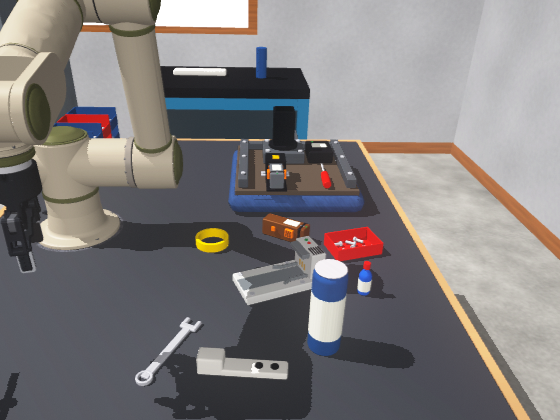

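View pics/top0.png

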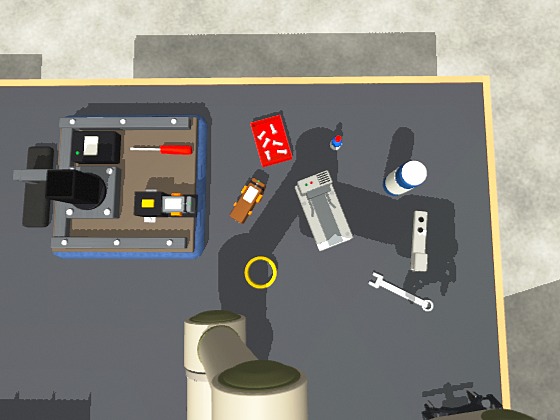

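The side view shows the dock and pack at about (277,170), the charger at about (285,270) and the brown decoy at about (285,228). In the top view the pack sticks out of the dock to the right (−y) at about (175,204), and the charger is at about (325,210) with its tower at the upper end. Next I'll enlarge both.

```bash
python3 - <<'E'
import cv2,numpy as np
t=cv2.imread("pics/top0.png");s=cv2.imread("pics/side0.png")
def up(i,x,y,w,h,k): return cv2.resize(i[y:y+h,x:x+w],None,fx=k,fy=k,interpolation=cv2.INTER_CUBIC)
a=up(t,130,180,80,50,5);b=up(t,285,165,80,95,5)[:475]
c=up(s,240,140,80,60,5);d=up(s,225,230,110,75,4)[:300]
L=np.zeros((600,800,3),np.uint8)
L[:250,:400]=a;L[:475,400:]=b;L[250:550,:400]=c
cv2.imwrite("pics/crop1.png",L);cv2.imwrite("pics/crop2.png",up(s,225,230,110,75,7))
E
```

```text
(no output)
```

View pics/crop1.png

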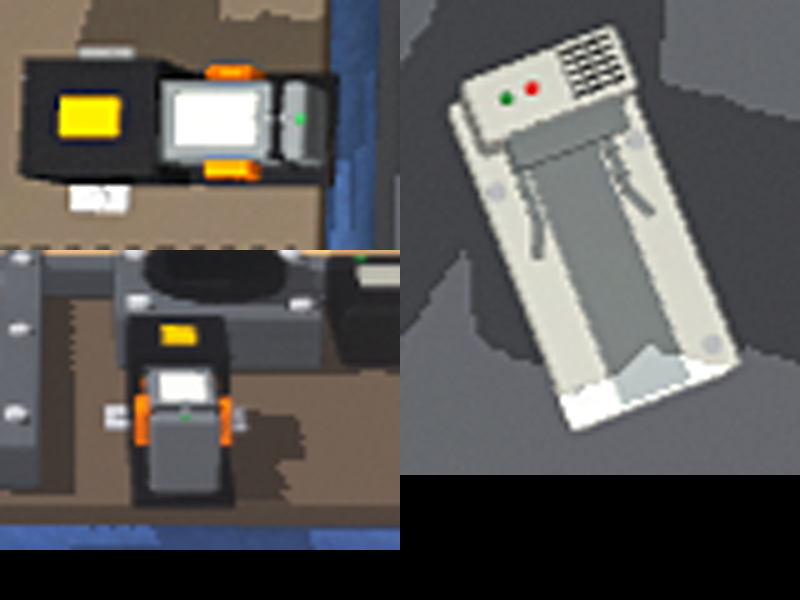

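View pics/crop2.png

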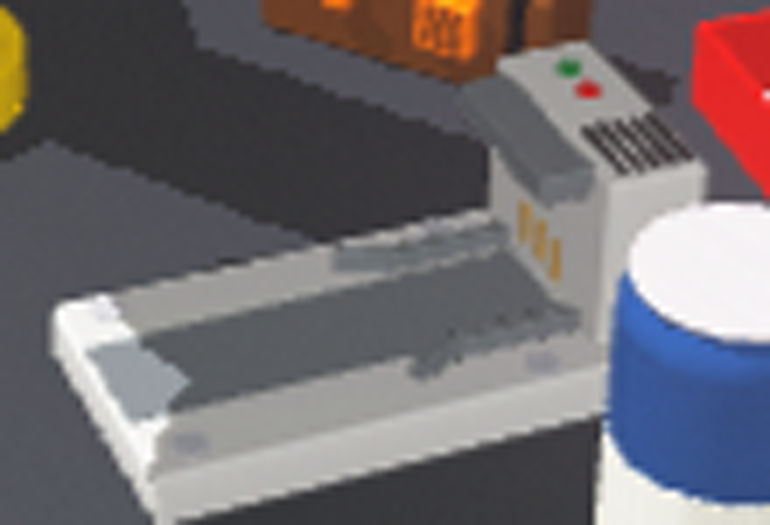

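The crops show the pack in line with the dock, with its buttons at top-view (176,194.5) and (176,213.5), axis nearly along world y. The charger's front corners are at top-view (320,251) and (353,237), and its tower's top corners at (297,182) and (328,170). Now I'll turn these into positions.

```bash
cat > h.py <<'E'
import cv2,numpy as np
from rig import sense,optics
def ray(d,p):
    M=np.array(d["world_to_cam"]);R=M[:3,:3];c=-R.T@M[:3,3]
    v=R.T@np.array([(p[0]-d["cx"])/d["fx"],-(p[1]-d["cy"])/d["fy"],-1.]);return c,v
def plane(d,p,z):
    c,v=ray(d,p);return c+v*(z-c[2])/v[2]
def tri(a,p,b,q):
    c1,v1=ray(a,p);c2,v2=ray(b,q);t=np.linalg.lstsq(np.c_[v1,-v2],c2-c1,rcond=None)[0]
    x,y=c1+v1*t[0],c2+v2*t[1];return (x+y)/2,np.linalg.norm(x-y)
def blobs(img,lo,hi,box,amin=4):
    m=cv2.inRange(cv2.cvtColor(img,cv2.COLOR_BGR2HSV),lo,hi);k=np.zeros_like(m);x,y,w,h=box;k[y:y+h,x:x+w]=m[y:y+h,x:x+w]
    n,l,s,c=cv2.connectedComponentsWithStats(k);return [(c[i].round(2).tolist(),s[i].tolist()) for i in range(1,n) if s[i,4]>=amin]
def load(n): return np.load(n,allow_pickle=True).item()
E
python3 - <<'E'
from h import *
np.set_printoptions(precision=1,suppress=True)
t=load("pics/top0.npy");s=load("pics/side0.npy")
O=((5,150,120),(18,255,255));Y=((22,120,120),(35,255,255))
bt=blobs(t["img"],*O,(130,180,80,50));bs=blobs(s["img"],*O,(240,140,80,60));print(bt,bs)
for b,_ in bt: print("btn top z113",plane(t,b,113), plane(t,b,120))
for b,_ in bs: print("btn side z113",plane(s,b,113))
yt=blobs(t["img"],*Y,(130,180,80,50));ys=blobs(s["img"],*Y,(240,140,80,60));print(yt,ys)
print("yellow",plane(t,yt[0][0],142),plane(s,ys[0][0],142),tri(t,yt[0][0],s,ys[0][0]))
f=lambda x,y:(x/5+285-.4,y/5+165-.4)
g=lambda x,y:(x/7+225-.43,y/7+230-.43)
print("bedL",plane(t,f(575,430),22),"bedR",plane(t,f(740,362),22))
print("tower",[plane(t,f(*p),90) for p in((462,83),(613,27),(637,82))])
print("side bedL",plane(s,g(55,315),22),"bedR",plane(s,g(155,480),22))
for n,lo,hi in(("red",(0,150,120),(6,255,255)),("green",(50,100,50),(85,255,255))):
    a=blobs(t["img"],lo,hi,(297,168,35,30),2);b=blobs(s["img"],lo,hi,(297,230,28,30),2)
    print(n,a,b)
    if a and b: print(plane(t,a[0][0],90),plane(s,b[0][0],90),tri(t,a[0][0],s,b[0][0]))
f=lambda x,y:(x/5+130-.4,y/5+180-.4)
print("sleeve",[plane(t,f(*p),142) for p in((22,58),(162,60),(20,176),(160,181))])
print("label",[plane(t,f(*p),133) for p in((175,90),(257,92),(173,147),(258,150))])
# bed dark edges and contact-face seam
f=lambda x,y:(x/5+285-.4,y/5+165-.4)
print("bed seam z78",[plane(t,f(*p),78) for p in((512,168),(607,132))],"darkedges z22",[plane(t,f(*p),22) for p in((545,215),(606,375),(622,210),(690,375))])
E
```

```text
[([176.29, 194.07], [171, 193, 12, 3, 28]), ([177.56, 214.22], [171, 212, 11, 4, 18])] [([268.0, 173.5], [267, 169, 3, 10, 30]), ([284.64, 173.86], [284, 169, 3, 10, 22])]
btn top z113 [595.3 133.5 113. ] [594.4 131.4 120. ]
btn top z113 [541.5 128.3 113. ] [540.9 126.3 120. ]
btn side z113 [543.4 135.1 113. ]
btn side z113 [594.  132.9 113. ]
[([147.44, 202.54], [142, 199, 12, 8, 95]), ([174.56, 213.33], [171, 212, 8, 3, 18])] [([275.25, 156.5], [272, 155, 7, 4, 24])]
yellow [569.4 199.3 142. ] [567.8 201.7 142. ] (array([568.4, 198.8, 143.2]), np.float64(1.5510748527717368))
bedL [ 446.2 -478.7   22. ] bedR [ 484.5 -572.6   22. ]
tower [array([ 633.1, -404.9,   90. ]), array([ 663.7, -487.2,   90. ]), array([ 633.5, -499. ,   90. ])]
side bedL [ 446.9 -259.1   22. ] bedR [ 481.6 -348.3   22. ]
red [([310.6, 182.2], [310, 181, 2, 3, 5])] [([324.0, 241.0], [324, 238, 1, 7, 7]), ([308.5, 242.5], [308, 242, 2, 2, 4])]
[ 630.6 -225.5   90. ] [ 667.5 -217.7   90. ] (array([ 648. , -226.9,   93.6]), np.float64(35.63407135062214))
green [([305.75, 184.0], [305, 183, 2, 3, 4])] [([306.0, 239.25], [305, 239, 3, 2, 4])]
[ 625.7 -212.4   90. ] [ 624.7 -209.5   90. ] (array([ 624.8, -212.3,   91.8]), np.float64(1.1122063933451225))
sleeve [array([599. , 235.7, 142. ]), array([597.9, 162.4, 142. ]), array([537.5, 233.9, 142. ]), array([535. , 161.1, 142. ])]
label [array([583.3, 158. , 133. ]), array([582.3, 114.8, 133. ]), array([553.4, 157.9, 133. ]), array([551.9, 113.4, 133. ])]
bed seam z78 [array([ 588.2, -433.5,   78. ]), array([ 607.9, -485.6,   78. ])] darkedges z22 [array([ 568.1, -465.6,   22. ]), array([ 477.1, -497.1,   22. ]), array([ 570.9, -509.4,   22. ]), array([ 477.2, -544.3,   22. ])]
```

```bash
python3 - <<'E'
from h import *
np.set_printoptions(precision=1,suppress=True)
t=load("pics/top0.npy");s=load("pics/side0.npy")
f=lambda x,y:((x-400)/5+285-.4,y/5+165-.4)
g=lambda x,y:(x/7+225-.43,y/7+230-.43)
L,R=[plane(t,f(*p),22) for p in((575,430),(740,362))]
print("front corners z22",L,R,np.linalg.norm(L-R))
print("side",plane(s,g(55,315),22),plane(s,g(155,480),22), "z28",plane(t,f(575,430),28),plane(t,f(740,362),28))
T=[plane(t,f(*p),90) for p in((462,83),(613,27),(637,82),(487,142))];print("tower",T, np.linalg.norm(T[0]-T[1]))
print("dark",[plane(t,f(*p),22) for p in((545,215),(606,375),(622,210),(690,375))])
print("hood edge z78..85",[plane(t,f(*p),78) for p in((512,168),(607,132))])
print("guide ends z30",[plane(t,f(*p),30) for p in((538,257),(650,212),(525,190),(607,150))])
# oriented outline via mask
hsv=cv2.cvtColor(t["img"],cv2.COLOR_BGR2HSV)
m=cv2.inRange(t["img"],(150,160,160),(255,255,255));k=np.zeros_like(m);k[165:260,285:365]=m[165:260,285:365]
r=cv2.minAreaRect(cv2.findNonZero(k));print(r)
for p in cv2.boxPoints(r): print(p,plane(t,p,22),plane(t,p,90))
# side-view brass strips: on the contact face
print("brass",blobs(s["img"],(12,80,100),(30,255,255),(296,255,12,20),2))
E
```

```text
front corners z22 [ 445.7 -253.5   22. ] [ 484.2 -347.3   22. ] 101.46716179231109
side [ 446.9 -259.1   22. ] [ 481.6 -348.3   22. ] z28 [ 445.7 -253.    28. ] [ 484.1 -346.4   28. ]
tower [array([ 633.4, -188.7,   90. ]), array([ 664.2, -270.9,   90. ]), array([ 633.8, -283.5,   90. ]), array([ 601. , -202.1,   90. ])] 87.79874541104664
dark [array([ 568.1, -237.4,   22. ]), array([ 476.7, -271.3,   22. ]), array([ 571. , -281.6,   22. ]), array([ 476.8, -318.9,   22. ])]
hood edge z78..85 [array([ 588.3, -216.1,   78. ]), array([ 608.2, -268.1,   78. ])]
guide ends z30 [array([ 543.3, -232.8,   30. ]), array([ 569. , -296.6,   30. ]), array([ 581.6, -225.6,   30. ]), array([ 604.6, -272.6,   30. ])]
((322.9257507324219, 210.24256896972656), (73.20154571533203, 36.62302017211914), 69.14553833007812)
[292.8 182.6] [ 640.9 -177.8   22. ] [ 629.7 -177.2   90. ]
[327.  169.5] [ 679.1 -277.1   22. ] [ 665.5 -270.4   90. ]
[353.1 237.9] [ 481.6 -348.6   22. ] [ 480.1 -337.5   90. ]
[318.8 251. ] [ 444.7 -251.3   22. ] [ 445.5 -246.2   90. ]
brass [([300.44, 262.22], [299, 259, 4, 8, 18]), ([304.0, 266.5], [304, 264, 1, 6, 6])]
```

play_rows:
  plan:
    - [22,32,0,0,0,0.12,1]
    - [22,32,0,0,0,0.12,1]
    - [22,32,0,0,0,0.12,1]
    - [22,32,0,0,0,0.12,1]
    - [22,32,0,0,0,0.12,1]
  grip_force: 50

```text
time_s: 0.52
eef_pos: [237.6, -346.0, 227.6]
ee_rot: [-0.002, 0.909, 0.417, -0.0]
force: [1.2, 0.1, 0.6]
grip_width: 0.998
```

play_rows:
  plan:
    - [22,32,0,0,0,0.12,1]
    - [22,32,0,0,0,0.12,1]
    - [22,32,0,0,0,0.12,1]
    - [22,32,0,0,0,0.12,1]
    - [22,32,0,0,0,0.12,1]

```text
time_s: 0.93
eef_pos: [350.1, -176.5, 227.0]
ee_rot: [-0.003, 0.736, 0.677, -0.001]
force: [1.2, -0.4, -0.6]
grip_width: 0.998
```

play_rows:
  plan:
    - [22,32,0,0,0,0.1,1]
    - [22,32,0,0,0,0,1]
    - [22,32,0,0,0,0,1]
    - [22,32,0,0,0,0,1]
    - [22,32,0,0,0,0,1]

```text
time_s: 1.35
eef_pos: [463.0, -6.1, 226.9]
ee_rot: [-0.002, 0.697, 0.717, -0.001]
force: [1.6, -1.4, 0.1]
grip_width: 1.003
```

play_rows:
  plan:
    - [22,29,0,0,0,-0.05,1]
    - [22,29,0,0,0,0,1]
    - [22,29,0,0,0,0,1]
    - [22,29,0,0,0,0,1]
    - [12,12,0,0,0,0,1]

```text
time_s: 1.77
eef_pos: [566.4, 134.2, 225.0]
ee_rot: [-0.003, 0.714, 0.701, -0.002]
force: [0.1, -0.9, 0.4]
grip_width: 1.0
```

play_rows:
  plan:
    - [0,0,0,0,0,0,1]
    - [0,0,0,0,0,0,1]

```text
time_s: 1.93
eef_pos: [567.3, 137.3, 223.0]
ee_rot: [-0.004, 0.712, 0.702, -0.003]
force: [0.7, -0.8, -0.2]
grip_width: 1.002
```

```bash
python3 - <<'E'
from h import *
s=sense();print(s["eef_pos"],s["ee_rot"],s["time_s"])
L=[]
for n,b in(("side",(190,60,180,150)),("top",(90,150,160,110))):
    d=optics.capture(n);np.save(f"pics/{n}1.npy",d,allow_pickle=True);x,y,w,h=b
    L.append(cv2.resize(d["img"][y:y+h,x:x+w],(400,int(400*h/w))))
H=max(i.shape[0] for i in L);cv2.imwrite("pics/p1.png",np.hstack([cv2.copyMakeBorder(i,0,H-i.shape[0],0,0,0) for i in L]))
E
```

```text
[567.34346496 137.29078047 223.03266034] [-0.0043805   0.71208544  0.70207431 -0.00260768] 1.9333
```

View pics/p1.png

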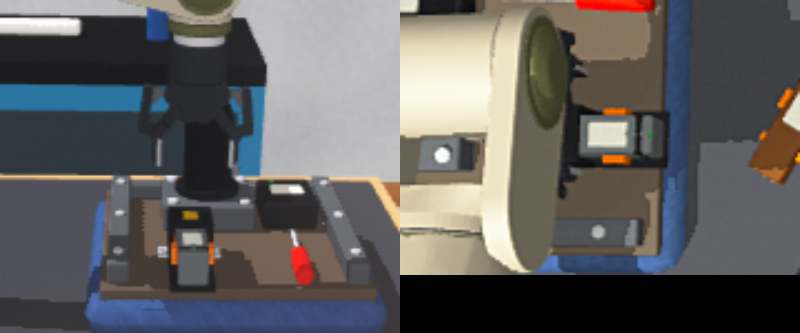

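The gripper sits over the dock, straddling the pack, with the post clear behind it. Next: descend.

play_rows:
  plan:
    - [0,-6,-30,-0.003,-0.01,-0.01,1]
    - [0,0,-30,0,0,0,1]
    - [0,0,-25,0,0,0,1]
    - [0,0,-10,0,0,0,1]
    - [0,0,0,0,0,0,1]

```text
time_s: 2.45
eef_pos: [565.1, 124.8, 127.9]
ee_rot: [0.002, 0.718, 0.696, 0.002]
force: [0.1, -0.2, -0.5]
grip_width: 0.998
```

play_rows:
  plan:
    - [0,0,0,0,0,0,1]

```text
time_s: 2.53
eef_pos: [564.6, 123.9, 128.1]
ee_rot: [0.002, 0.719, 0.695, 0.001]
force: [0.1, 0.1, -0.3]
grip_width: 0.999
```

play_rows:
  plan:
    - [2,4,-15,0,0,0.005,1]
    - [0,1,-10,0,0,0,1]
    - [0,0,-4,0,0,0,1]
    - [0,0,0,0,0,0,1]
    - [0,0,0,0,0,0,1]

```text
time_s: 2.95
eef_pos: [568.1, 126.8, 103.2]
ee_rot: [0.005, 0.718, 0.696, 0.004]
force: [0.4, 0.4, 1.1]
grip_width: 0.999
```

```bash
python3 - <<'E'
from h import *
s=sense();print(s["eef_pos"],s["ee_rot"],s["force"])
d=optics.capture("side");np.save("pics/side2.npy",d,allow_pickle=True)
cv2.imwrite("pics/p2.png",cv2.resize(d["img"][110:210,220:340],(720,600),interpolation=cv2.INTER_CUBIC))
E
```

```text
[568.11440865 126.83179222 103.19636202] [0.00486822 0.71807711 0.69593572 0.00387712] [0.41560245 0.4478386  1.1050375 ]
```

View pics/p2.png

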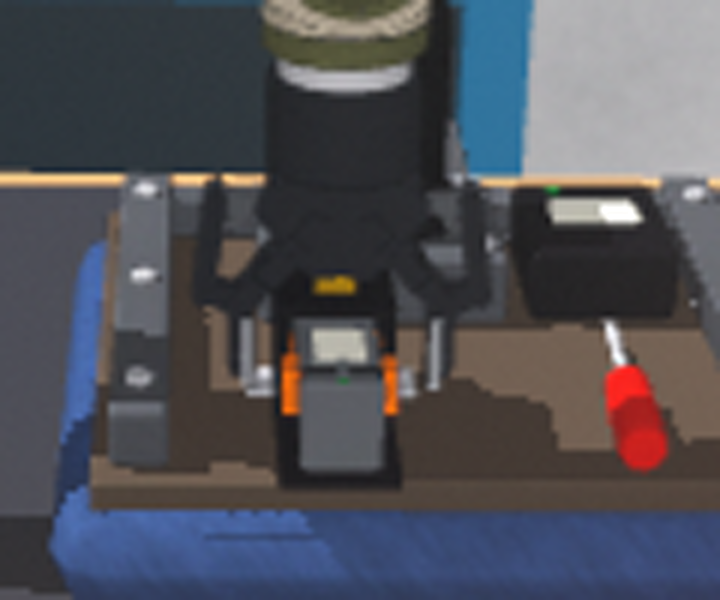

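The fingers straddle both buttons symmetrically: fingers at x≈243 and 435 in the crop, buttons at 290 and 390. I'll lower a bit more, then close.

play_rows:
  plan:
    - [0,3,-9,0,0.008,0,1]
    - [0,0,-2,0,0,0,1]
    - [0,0,0,0,0,0,1]
    - [0,0,0,0,0,0,1]

```text
time_s: 3.33
eef_pos: [568.8, 130.1, 92.7]
ee_rot: [0.003, 0.718, 0.696, 0.002]
force: [-0.2, -0.2, 0.4]
grip_width: 1.002
```

play_rows:
  plan:
    - [0,0,0,0,0,0,0.4]
    - [0,0,0,0,0,0,0.2]
    - [0,0,0,0,0,0,0.2]
    - [0,0,0,0,0,0,0.2]

```text
time_s: 3.67
eef_pos: [568.7, 130.2, 93.3]
ee_rot: [0.003, 0.718, 0.696, 0.002]
force: [-1.5, 0.3, 1.0]
grip_width: 0.601
```

play_rows:
  plan:
    - [0,0,0,0,0,0,-0.2]
    - [0,0,0,0,0,0,-0.2]
    - [0,0,0,0,0,0,-0.2]
    - [0,0,0,0,0,0,-0.2]
    - [0,0,0,0,0,0,-0.2]
  grip_force: 50

```text
time_s: 4.08
eef_pos: [568.1, 130.0, 94.4]
ee_rot: [0.002, 0.718, 0.696, 0.001]
force: [-1.1, 0.0, 1.7]
grip_width: 0.486
```

```bash
python3 - <<'E'
from h import *
s=sense();print(s["eef_pos"],s["ee_rot"],s["force"],s["wrist_torque"],s["grip_width"])
E
```

```text
[568.13263541 130.01994939  94.41437953] [0.00229525 0.71783937 0.69620423 0.00102118] [-1.09955144  0.02956748  1.72872486] [0.18336091 0.27604077 0.11066194] 0.48569085844759996
```

play_rows:
  plan:
    - [0,-3,0,0,0,0,-0.2]
    - [0,-5,0,0,0,0,-0.2]
    - [0,-5,0,0,0,0,-0.2]
  grip_force: 60

```text
time_s: 4.33
eef_pos: [568.2, 118.3, 94.4]
ee_rot: [0.001, 0.718, 0.696, 0.002]
force: [-0.4, 4.7, 1.3]
grip_width: 0.484
```

play_rows:
  plan:
    - [0,-8,0,0,0,0,-0.2]
    - [0,-8,0,0,0,0,-0.2]
    - [0,-8,0,0,0,0,-0.2]
    - [0,-8,0,0,0,0,-0.2]
    - [0,-8,0,0,0,0,-0.2]

```text
time_s: 4.75
eef_pos: [568.0, 75.1, 94.4]
ee_rot: [0.001, 0.718, 0.696, 0.003]
force: [0.8, 3.9, -0.0]
grip_width: 0.483
```

play_rows:
  plan:
    - [-1,-8,0,0,0,0,-0.2]
    - [0,-8,0,0,0,0,-0.2]
    - [0,-6,0,0,0,0,-0.2]
    - [0,-4,0,0,0,0,-0.2]
    - [0,0,0,0,0,0,-0.2]

```text
time_s: 5.17
eef_pos: [566.7, 43.8, 94.2]
ee_rot: [0.001, 0.719, 0.695, 0.003]
force: [0.3, 3.9, 1.8]
grip_width: 0.486
```

```bash
python3 - <<'E'
from h import *
s=sense();print(s["eef_pos"],s["ee_rot"],s["force"],s["wrist_torque"],s["grip_width"])
L=[]
for n,b in(("side",(210,90,150,130)),("top",(110,150,160,110))):
    d=optics.capture(n);x,y,w,h=b
    L.append(cv2.resize(d["img"][y:y+h,x:x+w],(400,int(400*h/w)),interpolation=cv2.INTER_CUBIC))
H=max(i.shape[0] for i in L);cv2.imwrite("pics/p3.png",np.hstack([cv2.copyMakeBorder(i,0,H-i.shape[0],0,0,0) for i in L]))
E
```

```text
[566.68530853  43.81230311  94.2138198 ] [0.00085712 0.71860127 0.6954172  0.00252902] [0.32798933 3.86470525 1.78989952] [ 0.70110439  0.04632192 -0.01192771] 0.48600179384901
```

View pics/p3.png

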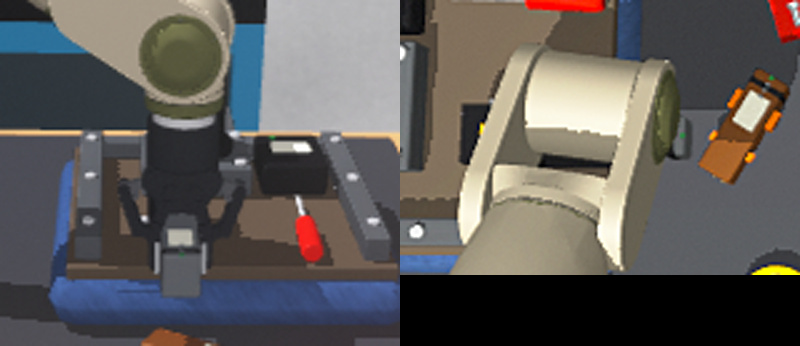

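Pack is out (86 mm of travel, clear of the sleeve). I'll lift it and carry it.

play_rows:
  plan:
    - [0,0,8,0,0,0,-0.2]
    - [0,0,14,0,0,0,-0.2]
    - [0,-8,16,0,0,0,-0.2]
    - [-4,-14,10,0,0,-0.08,-0.2]
    - [-6,-20,5,0,0,-0.1,-0.2]

```text
time_s: 5.68
eef_pos: [554.0, 3.8, 146.4]
ee_rot: [-0.001, 0.777, 0.63, -0.002]
force: [0.7, 0.0, -5.1]
grip_width: 0.489
```

play_rows:
  plan:
    - [-6,-28,0,0,0,-0.11,-0.2]
    - [-6,-28,0,0,0,-0.11,-0.2]
    - [-6,-28,0,0,0,-0.11,-0.2]
    - [-6,-28,0,0,0,-0.11,-0.2]
    - [-6,-28,0,0,0,-0.11,-0.2]

```text
time_s: 6.1
eef_pos: [521.2, -138.9, 147.9]
ee_rot: [-0.001, 0.922, 0.387, -0.003]
force: [0.1, -0.1, -4.6]
grip_width: 0.484
```

play_rows:
  plan:
    - [-6,-28,0,0,0,-0.11,-0.2]
    - [-6,-28,0,0,0,-0.11,-0.2]
    - [-6,-25,0,0,0,-0.06,-0.2]
    - [-4,-15,0,0,0,0,-0.2]
    - [0,0,0,0,0,0,-0.2]

```text
time_s: 6.52
eef_pos: [494.6, -243.4, 147.1]
ee_rot: [-0.002, 0.97, 0.243, -0.006]
force: [0.4, 0.3, -5.4]
grip_width: 0.483
```

play_rows:
  plan:
    - [0,0,0,0,0,0,-0.2]
    - [0,0,0,0,0,0,-0.2]

```text
time_s: 6.68
eef_pos: [494.0, -243.2, 146.7]
ee_rot: [-0.003, 0.97, 0.243, -0.007]
force: [-0.6, 0.1, -5.0]
grip_width: 0.487
```

play_rows:
  plan:
    - [1,-18,0,0,-0.006,-0.06,-0.2]
    - [1,-16,0,0,-0.004,-0.05,-0.2]
    - [0,-8,0,0,0,0,-0.2]
    - [0,0,0,0,0,0,-0.2]
    - [0,0,0,0,0,0,-0.2]

```text
time_s: 7.1
eef_pos: [497.1, -280.9, 146.2]
ee_rot: [-0.003, 0.981, 0.192, -0.003]
force: [-0.1, -0.8, -5.1]
grip_width: 0.482
```

```bash
python3 - <<'E'
from h import *
from scipy.spatial.transform import Rotation as R
s=sense();q=s["ee_rot"];M=R.from_quat([q[1],q[2],q[3],q[0]]).as_matrix()
print(s["eef_pos"],"yaw",np.arctan2(M[1,1],M[0,1]),"z",M[:,2],s["force"],s["wrist_torque"])
L=[]
for n,b in(("side",(210,140,160,160)),("top",(270,150,110,110))):
    d=optics.capture(n);np.save(f"pics/{n}4.npy",d,allow_pickle=True);x,y,w,h=b
    L.append(cv2.resize(d["img"][y:y+h,x:x+w],(400,int(400*h/w)),interpolation=cv2.INTER_CUBIC))
cv2.imwrite("pics/p4.png",np.hstack(L))
E
```

```text
[ 497.10586939 -280.92773801  146.23110615] yaw -1.1835084715937287 z [-0.00765742  0.0050518  -0.99995792] [-0.109634   -0.77956698 -5.10594821] [-0.08850105  0.10603035 -0.04907537]
```

View pics/p4.png

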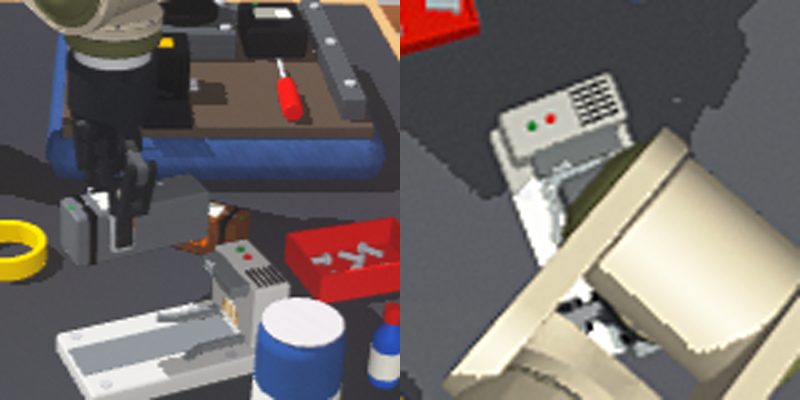

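The pack hangs level, aligned with the bay and well above the charger. I'll correct by a few mm and lower.

play_rows:
  plan:
    - [0,-6,-20,0,-0.004,-0.014,-0.2]
    - [0,-1,-25,0,0,0,-0.2]
    - [0,0,-25,0,0,0,-0.2]
    - [0,0,-12,0,0,0,-0.2]
    - [0,0,0,0,0,0,-0.2]

```text
time_s: 7.62
eef_pos: [498.3, -284.2, 63.3]
ee_rot: [-0.001, 0.982, 0.189, 0.0]
force: [-0.2, 0.4, -4.8]
grip_width: 0.487
```

play_rows:
  plan:
    - [0,0,0,0,0,0,-0.2]
    - [0,0,0,0,0,0,-0.2]

```text
time_s: 7.78
eef_pos: [498.6, -283.1, 63.9]
ee_rot: [-0.002, 0.982, 0.19, -0.0]
force: [0.4, 0.0, -5.3]
grip_width: 0.487
```

```bash
cat >> h.py <<'E'
from scipy.spatial.transform import Rotation as R
def st():
    s=sense();q=s["ee_rot"];M=R.from_quat([q[1],q[2],q[3],q[0]]).as_matrix()
    e=s["eef_pos"];u=np.array([np.cos(.368),np.sin(.368)]);d=e[:2]-[616,-243]
    print(e.round(1),"yaw",(np.arctan2(M[1,1],M[0,1])).round(4),"z",M[:,2].round(4),"F",s["force"].round(1),s["wrist_torque"].round(2),"nose along",(d@u+87).round(1),"lat",(d@[-u[1],u[0]]).round(1),s["time_s"])
E
python3 -c "
from h import *
st()"
```

```text
[ 498.6 -283.1   63.9] yaw -1.1882 z [-9.0e-04  3.4e-03 -1.0e+00] F [ 0.4  0.  -5.3] [-0.07  0.09 -0.01] nose along -37.0 lat 4.8 7.7833
```

play_rows:
  plan:
    - [1,-5,-8,-0.003,0,-0.015,-0.2]
    - [0,0,-8,0,0,0,-0.2]
    - [0,0,-4,0,0,0,-0.2]
    - [0,0,0,0,0,0,-0.2]
    - [0,0,0,0,0,0,-0.2]

```text
time_s: 8.2
eef_pos: [501.2, -289.3, 45.1]
ee_rot: [0.002, 0.983, 0.182, 0.001]
force: [0.3, -0.4, -4.8]
grip_width: 0.486
```

```bash
python3 - <<'E'
from h import *
st()
d=optics.capture("side");np.save("pics/side5.npy",d,allow_pickle=True);c=optics.capture("top")
L=[cv2.resize(d["img"][220:310,220:350],(520,360),interpolation=cv2.INTER_CUBIC),cv2.resize(c["img"][160:260,285:365],(288,360),interpolation=cv2.INTER_CUBIC)]
cv2.imwrite("pics/p5.png",np.hstack(L)[:, :800])
E
```

```text
[ 501.2 -289.3   45.1] yaw -1.2038 z [ 0.0033 -0.0037 -1.    ] F [ 0.3 -0.4 -4.8] [-0.02  0.1  -0.02] nose along -36.8 lat -1.9 8.2
```

View pics/p5.png

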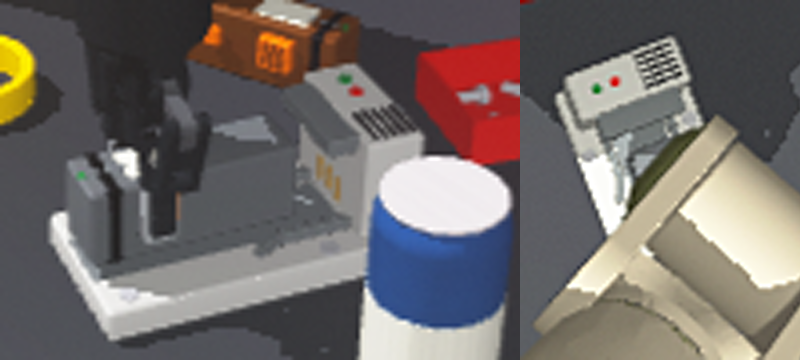

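The pack hovers about 12 mm over the bed, straight in the bay and short of the hood. I'll lower it gently.

play_rows:
  plan:
    - [-1,1,-3,0,0,0,-0.2]
    - [0,0,-3,0,0,0,-0.2]
    - [0,0,-1,0,0,0,-0.2]
    - [0,0,0,0,0,0,-0.2]

```text
time_s: 8.63
eef_pos: [500.3, -288.4, 38.2]
ee_rot: [0.003, 0.983, 0.182, 0.002]
force: [0.1, 0.7, -5.1]
grip_width: 0.491
```

```bash
python3 -c "
from h import *
st()"
```

```text
[ 500.3 -288.4   38.2] yaw -1.2038 z [ 0.0043 -0.0045 -1.    ] F [ 0.1  0.7 -5.1] [-0.08  0.14 -0.03] nose along -37.3 lat -0.7 8.6333
```

play_rows:
  plan:
    - [0,0,-2,0,0.003,0,-0.2]
    - [0,0,-1,0,0,0,-0.2]
    - [0,0,0,0,0,0,-0.2]

```text
time_s: 8.88
eef_pos: [500.3, -288.4, 35.0]
ee_rot: [0.002, 0.983, 0.182, 0.0]
force: [0.4, -0.9, -5.5]
grip_width: 0.485
```

play_rows:
  plan:
    - [0,0,-1,0,0,0,-0.2]
    - [0,0,0,0,0,0,-0.2]
    - [0,0,0,0,0,0,-0.2]

```text
time_s: 9.13
eef_pos: [500.4, -288.4, 33.9]
ee_rot: [0.002, 0.983, 0.183, 0.0]
force: [0.8, 0.3, -4.5]
grip_width: 0.489
```

```bash
python3 -c "
from h import *
st()"
```

```text
[ 500.4 -288.4   33.9] yaw -1.2037 z [ 0.0011 -0.0046 -1.    ] F [ 0.8  0.3 -4.5] [-0.02  0.09 -0.  ] nose along -37.2 lat -0.8 9.1333
```

play_rows:
  plan:
    - [0,0,-0.7,0,0,0,-0.2]
    - [0,0,0,0,0,0,-0.2]

```text
time_s: 9.3
eef_pos: [500.5, -288.6, 33.7]
ee_rot: [0.003, 0.983, 0.183, 0.0]
force: [-1.0, 1.0, -5.4]
grip_width: 0.488
```

play_rows:
  plan:
    - [2.8,1.2,0,0,0,0,-0.2]
    - [3.7,1.5,0,0,0,0,-0.2]
    - [3.7,1.5,0,0,0,0,-0.2]
    - [2.8,1.1,0,0,0,0,-0.2]
    - [0,0,0,0,0,0,-0.2]

```text
time_s: 9.72
eef_pos: [515.1, -282.8, 33.6]
ee_rot: [0.003, 0.983, 0.182, 0.0]
force: [-0.6, -0.6, -3.7]
grip_width: 0.486
```

```bash
python3 -c "
from h import *
st()"
```

```text
[ 515.1 -282.8   33.6] yaw -1.2038 z [ 0.002  -0.0053 -1.    ] F [-0.6 -0.6 -3.7] [-0.08  0.13 -0.01] nose along -21.5 lat -0.8 9.7167
```

play_rows:
  plan:
    - [0,0,-1,0,0,0,-0.2]
    - [0,0,0,0,0,0,-0.2]
    - [2.8,1.2,0,0,0,0,-0.2]
    - [2.8,1.2,0,0,0,0,-0.2]
    - [0,0,0,0,0,0,-0.2]

```text
time_s: 10.13
eef_pos: [521.4, -280.3, 33.6]
ee_rot: [0.003, 0.983, 0.183, 0.0]
force: [-0.2, -0.2, -3.3]
grip_width: 0.487
```

```bash
python3 -c "
from h import *
st()"
```

```text
[ 521.4 -280.3   33.6] yaw -1.2035 z [ 0.002  -0.0059 -1.    ] F [-0.2 -0.2 -3.3] [ 0.11 -0.03  0.01] nose along -14.7 lat -0.8 10.1333
```

play_rows:
  plan:
    - [2.8,1.1,0,0,0,0,-0.2]
    - [2.8,1.1,0,0,0,0,-0.2]
    - [1.8,0.7,0,0,0,0,-0.2]
    - [0,0,0,0,0,0,-0.2]

```text
time_s: 10.47
eef_pos: [529.6, -277.3, 33.6]
ee_rot: [0.003, 0.983, 0.183, 0.0]
force: [-0.8, 0.2, -3.0]
grip_width: 0.486
```

play_rows:
  plan:
    - [0.9,0.4,0,0,0,0,-0.2]
    - [0.9,0.4,0,0,0,0,-0.2]
    - [0,0,0,0,0,0,-0.2]

```text
time_s: 10.72
eef_pos: [531.0, -276.7, 33.6]
ee_rot: [0.003, 0.983, 0.183, -0.0]
force: [-1.2, 0.9, -2.2]
grip_width: 0.485
```

```bash
python3 -c "
from h import *
st()"
```

```text
[ 531.  -276.7   33.6] yaw -1.2034 z [ 2.0e-04 -6.4e-03 -1.0e+00] F [-1.2  0.9 -2.2] [ 0.1   0.04 -0.1 ] nose along -4.5 lat -0.9 10.7167
```

play_rows:
  plan:
    - [0.9,0.4,0,0,0,0,-0.2]
    - [0.9,0.4,0,0,0,0,-0.2]
    - [0.9,0.4,0,0,0,0,-0.2]

```text
time_s: 10.97
eef_pos: [530.9, -276.6, 33.7]
ee_rot: [0.003, 0.983, 0.182, -0.004]
force: [-9.9, -2.0, 1.1]
grip_width: 0.488
```

play_rows:
  plan:
    - [0.9,0.4,0,0,0,0,-0.2]
    - [0.9,0.4,0,0,0,0,-0.2]
    - [0.9,0.4,0,0,0,0,-0.2]

```text
time_s: 11.22
eef_pos: [530.7, -276.5, 34.1]
ee_rot: [0.002, 0.983, 0.182, -0.007]
force: [-10.5, -2.1, 1.7]
grip_width: 0.495
```

```bash
python3 -c "
from h import *
st()"
```

```text
[ 530.7 -276.5   34.1] yaw -1.205 z [-0.0126 -0.0063 -0.9999] F [-10.5  -2.1   1.7] [-0.24  0.97 -0.02] nose along -4.6 lat -0.6 11.2167
```

play_rows:
  plan:
    - [1.8,0.7,0,0,0,0,-0.2]
    - [1.8,0.7,0,0,0,0,-0.2]
    - [0,0,0,0,0,0,-0.2]

```text
time_s: 11.47
eef_pos: [530.4, -276.3, 34.4]
ee_rot: [0.001, 0.983, 0.181, -0.011]
force: [2.8, 1.4, -0.5]
grip_width: 0.484
```

```bash
python3 - <<'E'
from h import *
st()
d=optics.capture("side");np.save("pics/side6.npy",d,allow_pickle=True)
cv2.imwrite("pics/p6.png",cv2.resize(d["img"][225:305,225:335],(770,560),interpolation=cv2.INTER_CUBIC))
E
```

```text
[ 530.4 -276.3   34.4] yaw -1.2061 z [-0.0214 -0.0053 -0.9998] F [ 2.8  1.4 -0.5] [ 0.42 -0.66  0.15] nose along -4.8 lat -0.3 11.4667
```

View pics/p6.png

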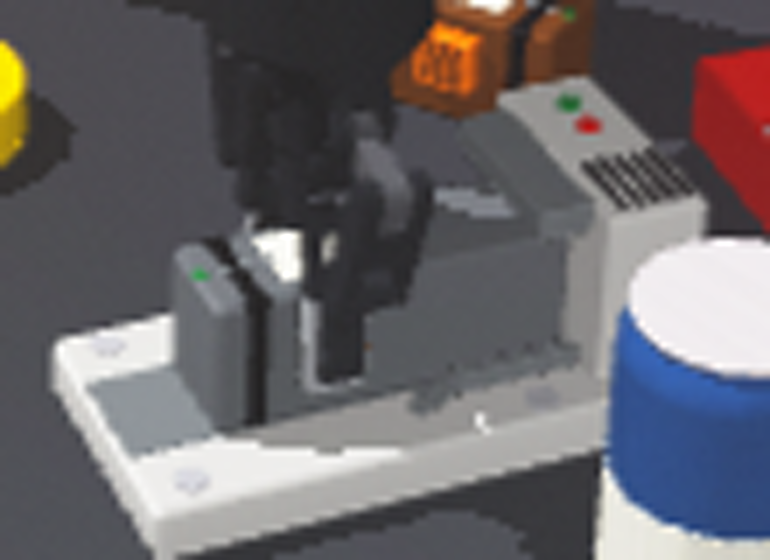

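The nose sits under the hood right at the tower face (crop x≈565), with the pack flat between the guides. It didn't move under a harder push, so it looks home. I'll release, back off and measure.

play_rows:
  plan:
    - [0,0,0,0,-0.012,0,-0.2]
    - [0,0,0,0,0,0,0.1]
    - [0,0,0,0,0,0,0.3]
    - [0,0,0,0,0,0,0.6]
    - [0,0,0,0,0,0,0.8]

```text
time_s: 11.93
eef_pos: [531.4, -276.0, 34.4]
ee_rot: [0.002, 0.983, 0.181, -0.003]
force: [-0.1, -0.1, 0.1]
grip_width: 0.892
```

play_rows:
  plan:
    - [0,0,0,0,0,0,0.9]
    - [0,0,0,0,0,0,0.9]
    - [0,0,0,0,0,0,0.9]
    - [0,0,0,0,0,0,0.9]

```text
time_s: 12.27
eef_pos: [532.7, -276.7, 35.9]
ee_rot: [0.004, 0.983, 0.182, -0.002]
force: [0.0, -0.6, 0.4]
grip_width: 0.951
```

```bash
python3 -c "
from h import *
st();print(sense()['grip_width'])"
```

```text
[ 532.7 -276.7   35.9] yaw -1.2057 z [-0.0024 -0.0083 -1.    ] F [ 0.  -0.6  0.4] [ 0.03 -0.02  0.02] nose along -2.8 lat -1.5 12.2667
0.9508585660987169
```

Straight up first, then back out of the top view.

play_rows:
  plan:
    - [0,0,15,0,0,0,0.9]
    - [0,0,25,0,0,0,0.9]
    - [0,0,35,0,0,0,0.9]
    - [0,0,35,0,0,0,0.9]
    - [-15,0,30,0,0,0,0.9]

```text
time_s: 12.68
eef_pos: [515.4, -274.0, 174.1]
ee_rot: [-0.001, 0.983, 0.182, -0.006]
force: [0.0, -0.2, -0.3]
grip_width: 0.95
```

play_rows:
  plan:
    - [-30,20,5,0,0,0,0.9]
    - [-30,20,0,0,0,0,0.9]
    - [-30,25,0,0,0,0,0.9]
    - [-25,30,0,0,0,0,0.9]
    - [-10,35,0,0,0,0,0.9]

```text
time_s: 13.1
eef_pos: [387.5, -146.2, 186.8]
ee_rot: [0.006, 0.984, 0.179, -0.001]
force: [0.3, 1.1, 0.4]
grip_width: 0.951
```

play_rows:
  plan:
    - [0,38,0,0,0,0,0.9]
    - [0,38,0,0,0,0,0.9]
    - [0,38,0,0,0,0,0.9]
    - [0,30,0,0,0,0,0.9]
    - [0,0,0,0,0,0,0.9]

```text
time_s: 13.52
eef_pos: [382.9, 7.3, 188.6]
ee_rot: [0.007, 0.984, 0.178, 0.002]
force: [-0.6, -1.2, -0.2]
grip_width: 0.952
```

```bash
python3 - <<'E'
from h import *
st()
d=optics.capture("side");c=optics.capture("top")
np.save("pics/side7.npy",d,allow_pickle=True);np.save("pics/top7.npy",c,allow_pickle=True)
L=[cv2.resize(d["img"][225:305,225:335],(440,320),interpolation=cv2.INTER_CUBIC),cv2.resize(c["img"][165:260,285:365],(360,428),interpolation=cv2.INTER_CUBIC)]
L[0]=cv2.copyMakeBorder(L[0],0,108,0,0,0)
cv2.imwrite("pics/p7.png",np.hstack(L))
E
```

```text
[382.9   7.3 188.6] yaw -1.2123 z [ 0.0059 -0.0131 -0.9999] F [-0.6 -1.2 -0.2] [-0.01 -0.02  0.04] nose along -40.4 lat 317.4 13.5167
```

View pics/p7.png

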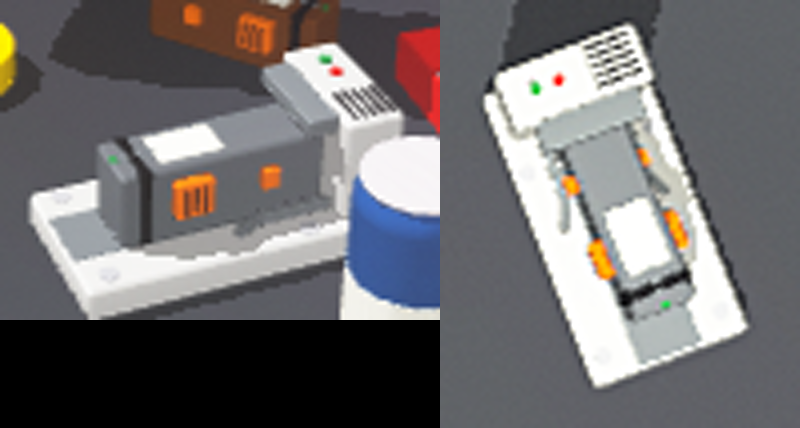

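The pack lies flat in the bay with its buttons out, but whether the nose is fully on the face isn't clear: it shows at crop x≈322 against about 325 expected. I'll measure it.

```bash
python3 - <<'E'
from h import *
np.set_printoptions(precision=1,suppress=True)
d=load("pics/side7.npy");c=load("pics/top7.npy")
u=np.array([np.cos(.368),np.sin(.368)]);v=np.array([-u[1],u[0]])
def rel(P): e=P[:2]-[616,-243];return "along %.1f lat %.1f z %.1f"%(e@u,e@v,P[2])
O=((5,120,120),(20,255,255))
bt=blobs(c["img"],*O,(300,190,50,40),2);bs=blobs(d["img"],*O,(262,255,40,30),2)
for b in bt: print("top",b,rel(plane(c,b[0],52)))
for b in bs: print("side",b,rel(plane(d,b[0],52)))
for b in bt:
  for a in bs:
    P,e=tri(c,b[0],d,a[0])
    if e<4: print("tri",b[0],a[0],rel(P),e)
# charger outline: bright vs dark table, fit edge lines at z22 in top & side
g=cv2.cvtColor(c["img"],cv2.COLOR_BGR2GRAY)
k=np.zeros_like(g);k[165:260,285:365]=(g[165:260,285:365]>150)*255
cnt=max(cv2.findContours(k,cv2.RETR_EXTERNAL,cv2.CHAIN_APPROX_NONE)[0],key=cv2.contourArea)[:,0]
ap=cv2.approxPolyDP(cnt,2.0,True)[:,0];print("top poly",[(p.tolist(),rel(plane(c,p,22)),rel(plane(c,p,90))) for p in ap])
# profile along axis through lateral 0 at z 72 (pack top) and lat +-35 at z22 (charger rim)
def proj(D,P):
    q=np.array(D["world_to_cam"])@np.r_[P,1];return q[0]/-q[2]*D["fx"]+D["cx"],-q[1]/-q[2]*D["fy"]+D["cy"]
def prof(D,lat,z,a0,a1):
    A=np.arange(a0,a1,2.);uv=np.array([proj(D,np.r_[np.array([616,-243])+a*u+lat*v,z]) for a in A],np.float32)
    gg=cv2.cvtColor(D["img"],cv2.COLOR_BGR2GRAY);return list(zip(A.astype(int).tolist(),cv2.remap(gg,uv[:,0],uv[:,1],cv2.INTER_LINEAR).ravel().tolist()))
print("front rim top");[print(l,prof(c,l,22,-172,-152)) for l in(-40,40)]
print("front rim side");[print(l,prof(d,l,22,-172,-152)) for l in(-40,40)]
print("pack rear top z72",prof(c,0,72,-145,-115));print("pack rear z22 side",prof(d,0,22,-150,-115))
print("tower back z90",prof(c,0,90,24,50))
print("nose/side face z45 lat-21",prof(d,-21,45,-20,14))
E
```

```text
top ([329.75, 199.38], [329, 198, 3, 4, 8]) along -39.5 lat -25.3 z 52.0
top ([312.86, 205.0], [312, 204, 3, 4, 7]) along -37.3 lat 24.5 z 52.0
top ([315.0, 206.5], [315, 206, 1, 2, 2]) along -43.3 lat 20.5 z 52.0
top ([336.84, 215.21], [335, 212, 5, 8, 19]) along -87.8 lat -27.2 z 52.0
top ([318.67, 219.5], [318, 218, 3, 4, 6]) along -80.8 lat 24.3 z 52.0
top ([321.0, 220.5], [321, 220, 1, 2, 2]) along -85.7 lat 19.3 z 52.0
top ([321.2, 224.5], [319, 223, 5, 4, 10]) along -96.3 lat 22.9 z 52.0
side ([292.03, 268.7], [290, 266, 5, 7, 30]) along -40.0 lat -22.8 z 52.0
side ([272.85, 273.42], [268, 268, 11, 12, 106]) along -89.2 lat -23.5 z 52.0
tri [329.75, 199.38] [292.03, 268.7] along -40.3 lat -24.8 z 53.4 1.3624693720230951
tri [336.84, 215.21] [272.85, 273.42] along -89.1 lat -26.4 z 54.0 2.5497845692068406
top poly [([326, 170], 'along 46.3 lat -51.3 z 22.0', 'along 36.1 lat -40.3 z 90.0'), ([298, 181], 'along 45.5 lat 36.1 z 22.0', 'along 35.3 lat 41.7 z 90.0'), ([298, 185], 'along 34.6 lat 40.4 z 22.0', 'along 25.1 lat 45.7 z 90.0'), ([295, 186], 'along 35.0 lat 49.5 z 22.0', 
[... 880 characters left out ...]
, (-127, 167), (-125, 174), (-123, 184), (-121, 185), (-119, 135), (-117, 62)]
pack rear z22 side [(-150, 163), (-148, 163), (-146, 163), (-144, 163), (-142, 163), (-140, 163), (-138, 163), (-136, 163), (-134, 163), (-132, 154), (-130, 137), (-128, 119), (-126, 115), (-124, 111), (-122, 106), (-120, 102), (-118, 100), (-116, 101)]
tower back z90 [(24, 253), (26, 253), (28, 253), (30, 254), (32, 255), (34, 252), (36, 156), (38, 69), (40, 52), (42, 61), (44, 63), (46, 63), (48, 65)]
nose/side face z45 lat-21 [(-20, 101), (-18, 103), (-16, 103), (-14, 103), (-12, 103), (-10, 103), (-8, 102), (-6, 115), (-4, 134), (-2, 150), (0, 153), (2, 154), (4, 154), (6, 155), (8, 154), (10, 169), (12, 187)]
```

The measured front rim and tower back put the stop at about −1.5 mm on my scale. The teeth, buttons and rear edge put the nose at about −2 mm, so the pack is home within about 1 mm, which agrees with the hard stop felt when pushing. Handing in.

```bash
python3 -c "
from rig import sense,ctrl
s=sense();print(s['time_s'],abs(s['dq']).max(),s['force']);print(ctrl.finish_job())"
```

```text
13.6167 0.05341143781370445 [-0.426319   -0.54740249  0.42709247]
the job is handed in; nothing more can be done
None
```

I squeezed both buttons and drew the pack straight out of the dock, about 86 mm of travel. Then I lowered it onto the charger bed, slid it in until it hit a hard stop, released it and moved the arm clear. I handed in at about 13.6 s; no verdict is reported.

**Last checks:**
- **Contact end:** the pack stopped dead at about 10 N and did not move under a harder push. The button, tooth and rear-edge measurements put the contact end about 0.5 mm short of the face, against a 4 mm limit.
- **Position in the bay:** the pack is about 1–3 mm off the middle, nearly straight and lying flat, with its buttons visibly out.
- **Other objects:** no unexpected contact force showed on the tool, and nothing looked moved in the pictures. I did not measure their positions again.

**Disagreement:** two side-camera edges scattered by about 3 mm. One put the contact end about 3.5 mm short of the face and the other about 1 mm past it. I put this down to the roughly 3 mm offset that camera also showed on the charger's front rim. I did not confirm it with a push from behind.

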